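# A puff of air over the bronze bull

### The arm

A 6-joint arm with a two-finger parallel gripper is mounted at the origin on a cart in front of the work surface, level with it; the furniture and walls round the work are solid. World frame = base frame: x ahead of the robot, y to its left, z up, the work surface at z = 0. Lengths are in m, angles in rad, forces in N, time in s.
With the tool pointing down it reaches from about 0.35 to 0.775 m from the base axis. Payload 7.3 kg.
Tool frame: the origin (TCP) lies midway between the tips of the shut fingers; the grasp point (between the pads) lies 19 mm behind it; z points along the fingers, y is the direction in which the jaws open and shut (so a half turn about z gives the same grasp; the last joint's range is limited). The gripper opens to 92 mm and grips with 3 to 60 N. Pads are 19 mm wide; open, the fingers measure 130 mm over their backs; the gripper's body (75 mm by 190 mm) begins 47 mm behind the grasp point.
Start: joints at [-1.495, 0.342, 1.524, -0, 1.275, -0.146], TCP at [0.116, -0.512, 0.227] pointing down, gripper open.
Joint ranges: [-2.53, 2.53], [-0.77, 2.02], [0.04, 2.7], [-1, 4.14], [0.28, 2.66], [-3.11, 3.11]. Speed limits (rad/s): [2.57, 2.57, 3.14, 3.14, 3.14, 3.14].

### API

Orientations are given as [roll, pitch, yaw] about the fixed x, y, z axes, in that order (R = Rz(yaw) Ry(pitch) Rx(roll)).
In Python, from cell import status, eyes, job gives the robot as it stands.
- The arm moves only by the tool jog_arm, never from a script. Its argument "series" is a list of rows, each a list of 3 entries, a list of its own where there are three numbers: the gripper command: -1 is shut, 1 is fully open, values between are in proportion, then the shift along the tool's x, y, z in m, then the turn, a rotation vector about the tool's x, y, z in rad. In form: [[grip, [x, y, z], [ax, ay, az]], ...]. A call has 1 to 12 rows; each row is the pose to reach, as a shift and turn from the pose commanded when the call began, along the tool's axes at that moment; what a row does not reach only later rows make up. A row lasts 1/12 s, in which the tool goes at most 41.7 mm and 7.16 degrees, less where a joint would pass 70% of its speed; a pose out of reach is approached as far as the arm can. A call with a gripper value outside its range is refused whole. The fingers move at their own pace and stop on an object; "squeeze" is the grip in N (left out, the last holds). Time passes only in rows, so rows that repeat a pose let the fingers close. It gives the time, the measured TCP pose, the force and the opening at its end, in the units of the state.
- status.observe(): the state, without advancing time (a new reading comes with each control period).
- eyes.read_camera(name): name is "side" or "top"; returns a dict with "img" (420x560x3 uint8, red, green, blue), "range_z" (420x560 float32, m along the optical axis (not along the pixel's ray), 0 where there is no reading), "camera_matrix" (3x3 intrinsics, pixels), "T" (4x4, takes a point from camera to world coordinates). Camera axes: x right, y down, z forward; pixel columns grow to the right and rows downward; lengths in m; the calibration is good to about 2 mm. A picture is of the moment at which its call begins.
- job.hand_in(): hands the job in, once; it reports no verdict.
The state is a dict: "time": time; "qpos": joint angles; "qvel": joint speeds; "joint_efforts": joint torques, N m; "tool_pos": TCP position; "tool_rot": TCP orientation; "contact_force": force on the tool from outside, world axes, zero at the start; "torque": the same for the moment, N m; "opening": finger opening in m.
Only numpy, scipy, OpenCV 4.12 (cv2) and the standard library are available. Lean on these libraries where they do the work, as an engineer would, in place of code of your own. Each camera call takes 0.05 s, during which the arm holds its last target.

### The job

Blow the filings off the little bronze bull with the air can that stands clamped behind it: push the can's blue nozzle cap all the way down from above, keep it down for a moment, then let it spring fully back up. Leave the red-capped lacquer can unpressed and do not shift the bull.

Things in the scene. Friction and masses are not known exactly. Their poses are not given: they have to be found in the camera images.
- duster_top (a point): centre of the flat top of the air can's blue nozzle cap (upright disc, 28 mm across, 24 mm high); moves with the cap; at rest 142 mm above the bench. The can, white with a blue band, 48 mm across, is fixed upright on a steel stand. z points up; towards -x a thin white straw slants down from the cap's side to the bull. Nothing within 100 mm rises above the cap
- duster_cap (a joint): travel of the blue nozzle cap in m: 0 = fully up, 0.010 = all the way down against its stop. A spring pushes it up: it starts to move at about 1.5 N and is all the way down at about 5 N
- lacquer_top (a point): centre of the flat top of the lacquer can's red nozzle cap: same can, cap, sizes and stand, but with red cap and band, and a small brass cap on its wooden pad. Not to be pressed. The two cans stand side by side, at least 130 mm apart; either may be on the left
- bull_center (a point): centre, half-way up, of the loose bronze bull figurine, 19 x 58 x 40 mm (x, y, z), standing on a wooden pad (25 mm above the bench) on the air can's stand, 83 mm from the can's axis; not to be shifted
Not all that is in view belongs to the job. Leave any pink look-alike of the part that bears bull_center alone.

How it is judged:
By the outcome, as a careful person would: the job done as asked, in the order asked, and still so for the second after the job is handed in, with the robot touching nothing.
It also fails if it takes over 22 s, if anything falls off the work surface, if the arm or the gripper's body presses on something with over 40 N, if the wrist force passes 120 N, or if a joint passes its speed limit or range.

## Working session

There is one attempt and no reset: what is moved stays moved. The work goes in short steps, Python scripts to look and compute and a tool call to move; the robot and the scene stay as the last step left them, time stands still between calls to the robot, and variables do not carry over. Pictures are saved under pics/ and viewed, and the job is handed in when it is done.

Besides the shell and the picture viewer there is one more tool, called after ">>>" in YAML: its name, and indented under it one key for each argument. jog_arm: Moves the arm, as the interface text tells. Its arguments: {"type":"object","properties":{"series":{"type":"array","items":{"type":"array"}},"squeeze":{"type":"number"}},"required":["series"]}

```bash
mkdir -p pics; python3 - <<'E'
from cell import status, eyes
import cv2, numpy as np
s=status.observe()
for k,v in s.items(): print(k,np.round(v,4))
for n in("top","side"):
    c=eyes.read_camera(n); cv2.imwrite(f"pics/{n}0.png",c["img"][:,:,::-1]); np.savez(f"{n}0.npz",**c)
    print(n,c["T"].round(3).tolist(),c["camera_matrix"].tolist())
E
```

```text
time 0.0
qpos [-1.495   0.3427  1.525  -0.      1.2754 -0.146 ]
qvel [-0.     -0.0011 -0.0021 -0.0007  0.0011  0.0003]
joint_efforts [-2.00000e-03 -4.31246e+01 -2.44224e+01  7.16000e-02  5.59000e-02
 -1.00000e-04]
tool_pos [ 0.1155 -0.5117  0.2261]
tool_rot [-3.1401e+00 -2.0000e-04  2.2180e-01]
contact_force [ 0.2186 -0.5781 -0.4193]
torque [-0.0192 -0.0137  0.0278]
opening 0.0921
top [[0.006, -0.994, 0.111, 0.383], [-1.0, -0.003, 0.03, 0.015], [-0.029, -0.112, -0.993, 0.938], [0.0, 0.0, 0.0, 1.0]] [[491.6515202503694, 0.0, 271.0744411964234], [0.0, 491.6515202503694, 214.4733102679552], [0.0, 0.0, 1.0]]
side [[0.928, -0.196, 0.316, 0.197], [-0.371, -0.473, 0.799, -0.749], [-0.007, -0.859, -0.512, 0.58], [0.0, 0.0, 0.0, 1.0]] [[524.5693847765467, 0.0, 279.69382063522437], [0.0, 524.5693847765467, 205.41406414387157], [0.0, 0.0, 1.0]]
```

View pics/top0.png

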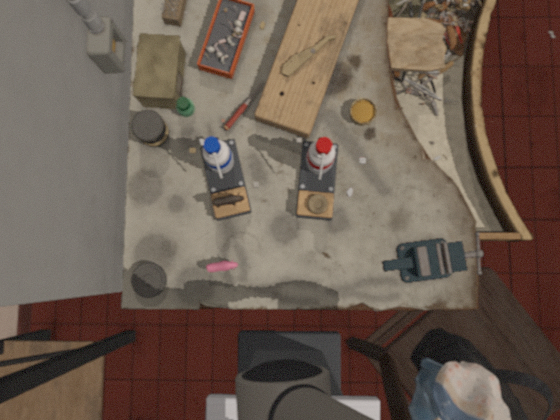

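View pics/side0.png

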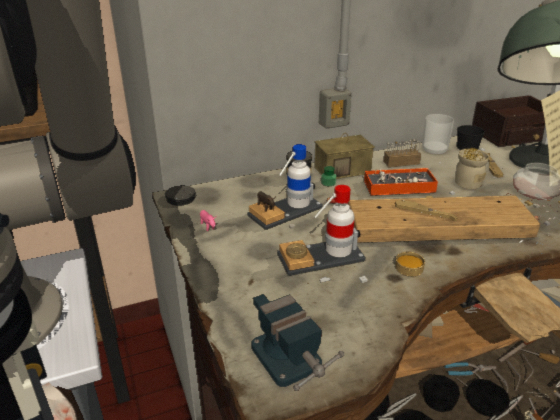

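Top view: blue cap at about (212,145) with the bull on its pad at (228,200). The red lacquer cap is at (323,145) and the pink look-alike at (221,266). 
Things that could be mistaken for the blue cap: the red cap (323,145), the green lid (184,106) and the blue band round (222,160). I choose the blue cap at (212,145), because its can has the blue band and the bull stands in front of it.

```bash
cat > h.py <<'E'
import numpy as np,cv2
def ray(c,u,v):
    K=c["camera_matrix"];T=c["T"];d=T[:3,:3]@np.linalg.solve(K,[u,v,1.]);return T[:3,3],d
def plane(c,u,v,z):
    o,d=ray(c,u,v);return o+d*(z-o[2])/d[2]
def pts(c):
    K=c["camera_matrix"];T=c["T"];z=c["range_z"];v,u=np.indices(z.shape)
    P=np.stack([(u-K[0,2])/K[0,0]*z,(v-K[1,2])/K[1,1]*z,z],-1)@T[:3,:3].T+T[:3,3]
    P[z==0]=np.nan;return P
E
python3 - <<'E'
from h import *
for n,(x0,y0,x1,y1) in (("top",(195,125,245,180)),("side",(280,135,325,200))):
    c=dict(np.load(n+"0.npz"));hsv=cv2.cvtColor(c["img"],cv2.COLOR_RGB2HSV)
    P=pts(c)
    m=np.zeros(hsv.shape[:2],bool);m[y0:y1,x0:x1]=True
    m&=(hsv[...,0]>100)&(hsv[...,0]<130)&(hsv[...,1]>130)
    nl,lab,st,ce=cv2.connectedComponentsWithStats(m.astype(np.uint8))
    for i in range(1,nl):
        if st[i,4]<15: continue
        q=P[lab==i];print(n,st[i],ce[i].round(1),"z",np.nanpercentile(q[:,2],[2,50,98]).round(4),"med",np.nanmedian(q,0).round(4))
    t=m&(P[...,2]>.136)&(P[...,2]<.150)
    if t.any():
        q=P[t];print("top face n",t.sum(),q.min(0).round(4),q.max(0).round(4),q.mean(0).round(4))
        v,u=np.where(t);(cu,cv_),r=cv2.minEnclosingCircle(np.stack([u,v],1).astype(np.float32));print("circ",cu,cv_,r,plane(c,cu,cv_,.142).round(4))
        print("mean px",u.mean(),v.mean(),plane(c,u.mean(),v.mean(),.142).round(4))
    w=c["img"][y0-10:y1+50 if n=="top" else y1+30,x0-40:x1+20,::-1]
    cv2.imwrite(f"pics/{n}crop.png",cv2.resize(w,None,fx=5,fy=5,interpolation=cv2.INTER_CUBIC)[:600])
c=dict(np.load("top0.npz"));print("bull",plane(c,228,200,.06).round(3))
print("red",plane(c,323,145,.142).round(3))
E
```

```text
top [204 137  16  16 193] [211.4 144.7] z [0.14   0.1426 0.1457] med [0.588  0.1391 0.1426]
top [221 160   9   8  17] [224.8 164.2] z [0.0651 0.0702 0.0752] med [0.5705 0.1251 0.0702]
top face n 191 [0.5765 0.1262 0.1382] [0.6017 0.1511 0.1466] [0.5887 0.1388 0.1426]
circ 211.5 144.5 7.905794143676758 [0.589  0.1386 0.142 ]
mean px 211.29842931937173 144.59685863874344 [0.5888 0.1389 0.142 ]
side [293 144  13  16 177] [299.4 151.4] z [0.1184 0.1349 0.1423] med [0.5876 0.128  0.1349]
side [288 177  22  13 226] [298.5 183.7] z [0.0535 0.0655 0.0772] med [0.581  0.1172 0.0655]
top face n 83 [0.5762 0.1217 0.1361] [0.6021 0.1501 0.1426] [0.5887 0.1342 0.14  ]
circ 299.0 148.0 6.324655532836914 [0.5859 0.1276 0.142 ]
mean px 298.96385542168673 147.44578313253012 [0.5869 0.1301 0.142 ]
bull [0.508 0.119 0.06 ]
red [ 0.588 -0.046  0.142]
```

```bash
ls pics
```

```text
side0.png
sidecrop.png
top0.png
topcrop.png
```

View pics/topcrop.png

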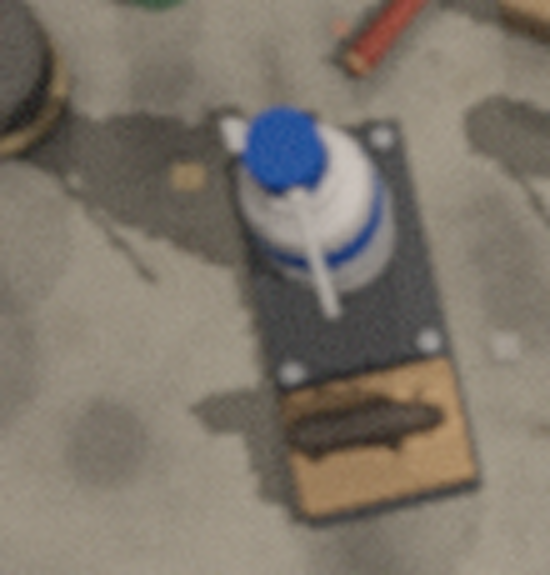

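View pics/sidecrop.png

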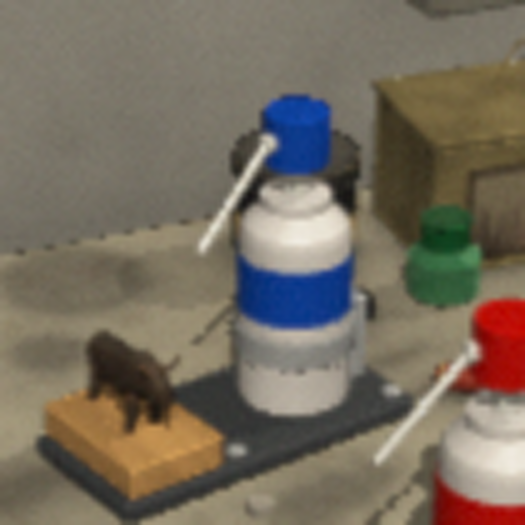

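Position checks: the cap top is at about (0.589, 0.138, 0.142), and the height matches the one given. The bull is 83 mm from the can's axis, as stated, and the red can is 185 mm away.

```bash
cat > go.py <<'E'
import sys,numpy as np
from scipy.spatial.transform import Rotation as R
from cell import status
s=status.observe();r=R.from_euler('xyz',s["tool_rot"])
t=np.array([float(a) for a in sys.argv[1:4]])
print(s["time"],s["tool_pos"].round(4) if hasattr(s["tool_pos"],'round') else s["tool_pos"],np.round(s["tool_rot"],3),np.round(s["contact_force"],2),np.round(s["qpos"],3),s["opening"])
print("shift",r.inv().apply(t-s["tool_pos"]).round(4))
E
python3 go.py .589 .138 .20
```

```text
0.1 [ 0.1155 -0.5118  0.2261] [-3.14  -0.     0.222] [-0.61 -0.49  0.02] [-1.495  0.343  1.525  0.     1.275 -0.146] 0.09198333432564376
shift [ 0.6048 -0.5297  0.027 ]
```

>>> jog_arm:
  series:
    - [-1,[0.605,-0.53,0],[0,0,-1.35]]
    - [-1,[0.605,-0.53,0],[0,0,-1.35]]
    - [-1,[0.605,-0.53,0],[0,0,-1.35]]
    - [-1,[0.605,-0.53,0],[0,0,-1.35]]
    - [-1,[0.605,-0.53,0],[0,0,-1.35]]
    - [-1,[0.605,-0.53,0],[0,0,-1.35]]
    - [-1,[0.605,-0.53,0],[0,0,-1.35]]
    - [-1,[0.605,-0.53,0],[0,0,-1.35]]
    - [-1,[0.605,-0.53,0],[0,0,-1.35]]
    - [-1,[0.605,-0.53,0],[0,0,-1.35]]
    - [-1,[0.605,-0.53,0],[0,0,-1.35]]
    - [-1,[0.605,-0.53,0],[0,0,-1.35]]

```text
time: 1.1
tool_pos: [0.4105, -0.1059, 0.2267]
tool_rot: [-3.142, 0.0, 1.577]
contact_force: [0.9, -1.0, -0.2]
opening: 0.0165
```

```bash
python3 go.py .589 .138 .20
```

```text
1.1 [ 0.4105 -0.1059  0.2267] [-3.142  0.     1.577] [ 0.94 -1.   -0.2 ] [-0.434  0.156  1.778 -0.     1.208 -0.44 ] 0.01646618313483488
shift [0.2428 0.1801 0.0266]
```

>>> jog_arm:
  series:
    - [-1,[0.243,0.18,0],[0,0,0]]
    - [-1,[0.243,0.18,0],[0,0,0]]
    - [-1,[0.243,0.18,0],[0,0,0]]
    - [-1,[0.243,0.18,0],[0,0,0]]
    - [-1,[0.243,0.18,0],[0,0,0]]
    - [-1,[0.243,0.18,0],[0,0,0]]
    - [-1,[0.243,0.18,0],[0,0,0]]
    - [-1,[0.243,0.18,0],[0,0,0]]
    - [-1,[0.243,0.18,0.05],[0,0,0]]
    - [-1,[0.243,0.18,0.05],[0,0,0]]
    - [-1,[0.243,0.18,0.05],[0,0,0]]
    - [-1,[0.243,0.18,0.05],[0,0,0]]

```text
time: 2.1
tool_pos: [0.5893, 0.1347, 0.1768]
tool_rot: [-3.14, 0.0, 1.571]
contact_force: [0.1, -0.1, -0.1]
opening: 0.0002
```

```bash
python3 go.py .589 .138 .142;python3 - <<'E'
from cell import eyes
import cv2
c=eyes.read_camera("side");cv2.imwrite("pics/s1.png",cv2.resize(c["img"][80:260,200:420,::-1],None,fx=3,fy=3))
E
```

```text
2.1 [0.5893 0.1347 0.1768] [-3.14   0.     1.571] [ 0.11 -0.08 -0.14] [ 0.098  0.529  1.367 -0.     1.248  0.098] 0.00023281173731478212
shift [ 0.0033 -0.0003  0.0348]
```

View pics/s1.png

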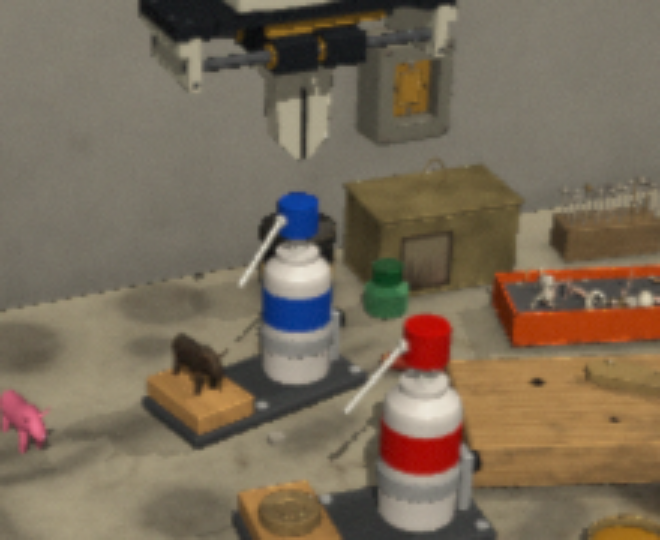

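The shut fingertips hang at about (302,158) in the crop, right over the blue cap at (298,200). Next I descend and watch the force.

>>> jog_arm:
  series:
    - [-1,[0.003,0,0.015],[0,0,0]]
    - [-1,[0.003,0,0.03],[0,0,0]]
    - [-1,[0.003,0,0.034],[0,0,0]]
    - [-1,[0.003,0,0.037],[0,0,0]]
    - [-1,[0.003,0,0.04],[0,0,0]]
    - [-1,[0.003,0,0.04],[0,0,0]]

```text
time: 2.65
tool_pos: [0.5902, 0.1378, 0.1378]
tool_rot: [3.14, 0.0, 1.571]
contact_force: [-1.3, -0.7, 2.2]
opening: 0.0004
```

```bash
python3 go.py .589 .138 .132
```

```text
2.65 [0.5902 0.1378 0.1378] [3.14  0.    1.571] [-1.28 -0.67  2.17] [ 0.103  0.566  1.416 -0.     1.158  0.103] 0.0004034832535556805
shift [ 0.0002 -0.0012  0.0058]
```

>>> jog_arm:
  series:
    - [-1,[0,0,0.002],[0,0,0]]
    - [-1,[0,0,0.004],[0,0,0]]
    - [-1,[0,0,0.005],[0,0,0]]
    - [-1,[0,0,0.006],[0,0,0]]
    - [-1,[0,0,0.006],[0,0,0]]

```text
time: 3.07
tool_pos: [0.5903, 0.1379, 0.1322]
tool_rot: [3.139, 0.0, 1.572]
contact_force: [-2.0, -3.0, 10.2]
opening: 0.0003
```

>>> jog_arm:
  series:
    - [-1,[0,0,0.001],[0,0,0]]
    - [-1,[0,0,0.001],[0,0,0]]
    - [-1,[0,0,0.001],[0,0,0]]

```text
time: 3.32
tool_pos: [0.5904, 0.1379, 0.1321]
tool_rot: [3.139, 0.0, 1.572]
contact_force: [-4.6, -2.9, 15.4]
opening: 0.0002
```

The TCP has stopped at z = 0.132 while the force rises to 15 N, so the cap is against its stop. I'll hold it there and take a picture.

>>> jog_arm:
  series:
    - [-1,[0,0,0],[0,0,0]]
    - [-1,[0,0,0],[0,0,0]]
    - [-1,[0,0,0],[0,0,0]]
    - [-1,[0,0,0],[0,0,0]]
    - [-1,[0,0,0],[0,0,0]]
    - [-1,[0,0,0],[0,0,0]]
    - [-1,[0,0,0],[0,0,0]]
    - [-1,[0,0,0],[0,0,0]]
    - [-1,[0,0,0],[0,0,0]]
    - [-1,[0,0,0],[0,0,0]]
    - [-1,[0,0,0],[0,0,0]]
    - [-1,[0,0,0],[0,0,0]]

```text
time: 4.32
tool_pos: [0.5904, 0.1379, 0.1321]
tool_rot: [3.139, 0.0, 1.572]
contact_force: [-3.6, -3.1, 15.4]
opening: 0.0002
```

```bash
python3 go.py .589 .138 .132;python3 - <<'E'
from cell import eyes
import cv2
c=eyes.read_camera("side");cv2.imwrite("pics/s2.png",cv2.resize(c["img"][80:260,200:420,::-1],None,fx=3,fy=3))
E
```

```text
4.3167 [0.5904 0.1379 0.1321] [3.139 0.    1.572] [-3.61 -3.13 15.36] [ 1.040e-01  5.710e-01  1.424e+00 -1.000e-03  1.144e+00  1.030e-01] 0.00022160705673807203
shift [ 0.0001 -0.0014  0.0001]
```

View pics/s2.png

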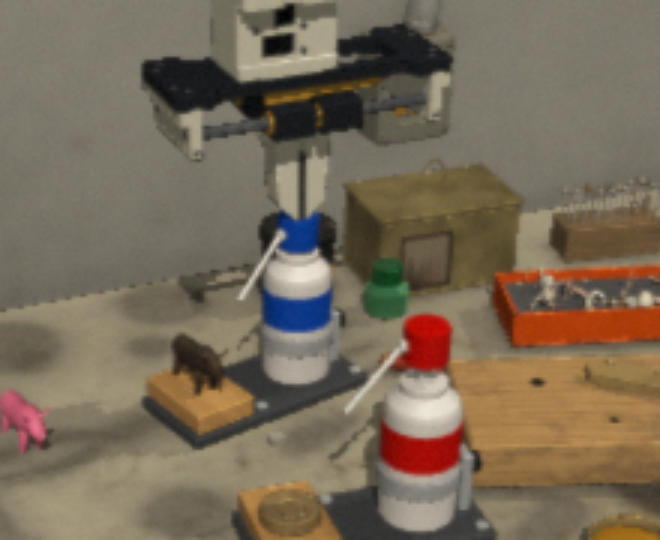

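The fingertips rest at (298,215) on the cap, which sits visibly lower, right down on the can's neck. The bull at (195,360) hasn't moved. Now I lift straight up, then move away.

>>> jog_arm:
  series:
    - [-1,[0,0,-0.005],[0,0,0]]
    - [-1,[0,0,-0.012],[0,0,0]]
    - [-1,[0,0,-0.03],[0,0,0]]
    - [-1,[0,0,-0.06],[0,0,0]]
    - [-1,[0,0,-0.1],[0,0,0]]
    - [-1,[0,0,-0.1],[0,0,0]]
    - [-1,[-0.12,0,-0.1],[0,0,0]]
    - [-1,[-0.12,0,-0.1],[0,0,0]]
    - [-1,[-0.12,0,-0.1],[0,0,0]]
    - [-1,[-0.12,0,-0.1],[0,0,0]]
    - [-1,[-0.12,0,-0.1],[0,0,0]]
    - [-1,[-0.12,0,-0.1],[0,0,0]]

```text
time: 5.37
tool_pos: [0.5898, 0.0187, 0.2295]
tool_rot: [-3.141, -0.001, 1.571]
contact_force: [0.0, -0.2, -0.2]
opening: 0.0002
```

```bash
python3 go.py .589 .138 .142;python3 - <<'E'
from cell import eyes
from h import *
for n in("side","top"):
    c=eyes.read_camera(n);cv2.imwrite(f"pics/{n}3.png",c["img"][:,:,::-1])
    o=dict(np.load(n+"0.npz"))
    for nm,x in(("before",o),("after",c)):
        h=cv2.cvtColor(x["img"],cv2.COLOR_RGB2HSV);m=(h[...,0]>100)&(h[...,0]<130)&(h[...,1]>130)
        b=(slice(137,170),slice(280,325)) if n=="side" else (slice(130,158),slice(195,235))
        v,u=np.where(m[b]);P=pts(x)[b][m[b]]
        print(n,nm,len(u),u.mean()+b[1].start,v.mean()+b[0].start,v.min()+b[0].start,np.nanpercentile(P[:,2],[50,95]).round(4))
    d=cv2.absdiff(o["img"],c["img"]).max(2)
    b=(slice(185,226),slice(245,290)) if n=="side" else (slice(188,215),slice(205,252))
    print("bull diff",d[b].mean(),d[b].max())
E
```

```text
5.3667 [0.5898 0.0187 0.2295] [-3.141e+00 -1.000e-03  1.571e+00] [ 0.   -0.18 -0.16] [-9.900e-02  4.610e-01  1.331e+00  1.000e-03  1.350e+00 -9.900e-02] 0.0001924864563464319
shift [ 0.1193 -0.0007  0.0876]
side before 177 299.38418079096044 151.44632768361583 144 [0.1349 0.1417]
side after 179 299.39106145251395 151.56424581005587 144 [0.1344 0.1414]
bull diff 4.647154471544716 13
top before 193 211.36269430051814 144.6580310880829 137 [0.1426 0.145 ]
top after 34 215.08823529411765 141.0 137 [0.1435 0.1447]
bull diff 34.391646966115054 81
```

View pics/side3.png

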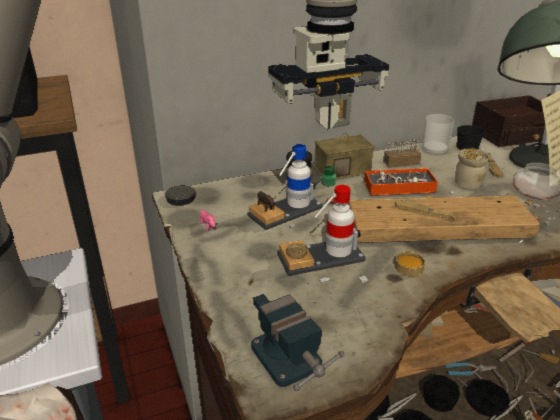

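The side view shows the blue cap back up at (299,151), the same as before. The bull at (265,200) is unchanged to within image noise, the red cap is untouched and the gripper hangs free. The arm blocks the top view, so its differences there mean nothing.

```bash
python3 -c "
from cell import job
print(job.hand_in())"
```

```text
the job is handed in; nothing more can be done
None
```

I pressed the air can's blue cap all the way down with the shut fingertips, held it there, then let it spring fully back up. The job was handed in at about 5.5 s.

- **Press:** the fingers stopped at z = 0.132 m, the 10 mm stop, and I held the cap there for over 1 s. The upward force was about 15 N, well above the 5 N needed.
- **Release:** in the side view the cap is back where it was, with its top edge on the same pixel row and its centre within 0.1 pixel. The force on the tool is about zero.
- **Bull and lacquer can:** the side view shows the bull unchanged to within image noise. The red cap was never touched.
- **Unconfirmed check:** the final top view could not be used because the arm blocked it, so these last checks rest on the side camera.

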